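# Slide the loaded finishing crate home against its batten

## Task

Push the heavy plywood crate of bottles across the bench, away from you, into the shallow wooden dock, until its far long side lies flat against the dock's batten, between the two end blocks. Push it with the fingertips low down near the foot of its sides, so that it slides and never tips; do not grasp or lift it, then back away from it. Leave the dropper bottle, sanding block and round tin beside the dock where they are.

Things in the scene. Friction and masses are not known exactly. Their poses are not given: they have to be found in the camera images.
- crate: top-heavy open plywood crate, 0.8 kg, loose, slippery lacquered sides, on 8 mm rubber feet: 100 (x) by 180 (y) by 70 mm high. Fixed in it: glue bottle (57 mm thick, to 184 mm height, at x=13, y=-30), oil tin (65 mm, to 139 mm, at 10, 48). Origin: centre of underside; +x far long side, within 0.28 rad of dock x at start. Pushed along x above 30 mm it tips; below 25 mm it slides (6-12 N)
- crate_far_l (a point): bench point under the crate's far left corner: x=+50, y=+90 mm, z=0 in the crate's frame
- crate_far_r (a point): bench point under the crate's far right corner: x=+50, y=-90 mm, z=0 in the crate's frame
- dock: dock of wood screwed to the bench, 22 mm high, open to the robot: batten 268 mm long (y), 24 thick, and at each end a block 24 mm wide reaching 30 mm to the robot; 220 mm free between the blocks. Origin: on the bench, middle of the batten's front face; +x away from the robot, into the batten; z up. The crate is home with its origin 50 mm before this face
- dropper: small amber dropper bottle with black top, 33 mm across, 102 mm high, loose, standing beside the dock's left (+y) end; origin under its centre
- sand_block: brown sanding block, 64 x 109 x 32 mm, loose, lying beside the dock's right (-y) end; origin under its centre
- wax_can: flat round tin with green lid, 68 mm across, 27 mm high, loose, lying behind the batten; origin under its centre
Not all that is in view belongs to the job. Of the things that look like the crate, the larger one is meant.

How it is judged (in metres and radians):
At the end, for the whole second after the job is handed in: Both far bottom corners of the crate are within 7 mm of the batten's front face and between the end blocks, and the crate stands flat on the bench at rest (x of crate_far_l in the frame of dock between -0.007 and 0.005 m and x of crate_far_r in the frame of dock between -0.007 and 0.005 m and y of crate_far_l in the frame of dock below 0.113 m and y of crate_far_r in the frame of dock above -0.113 m and angle between crate's own z axis and vertical below 0.04 rad and height (world z) of crate below 0.004 m and linear speed of crate below 0.01 m/s); the robot touches nothing.
It fails at once if the crate is tipped more than 0.12 rad (7 degrees) (angle between crate's own z axis and vertical above 0.12 rad).
It fails at once if the crate is lifted more than 10 mm (height (world z) of crate above 0.01 m).
It fails at once if the fingers touch the crate with more than 1 N while the TCP is more than 62 mm above the bench (not low at its foot) (contact force between the fingers and crate above 1 N and height (world z) of the grasp point above 0.062 m).
It fails at once if the dropper bottle, sanding block or round tin is moved more than 20 mm, or the dropper is knocked over (distance of any of dropper, sand_block, wax_can from where it was at the start of the episode above 0.02 m or angle between dropper's own z axis and vertical above 0.3 rad).
It also fails if it takes over 64 s, if anything falls off the work surface, if the arm or the gripper's body presses on something with over 40 N, if the wrist force passes 120 N, or if a joint passes its speed limit or range.

## Robot

A 6-joint arm with a two-finger parallel gripper is mounted at the origin on a cart in front of the work surface, level with it; the furniture and walls round the work are solid. World frame = base frame: x ahead of the robot, y to its left, z up, the work surface at z = 0. Lengths are in mm, angles in rad, forces in N, time in s.
With the tool pointing down it reaches from about 250 to 800 mm from the base axis. Payload 3.9 kg.
Tool frame: the origin (TCP) lies between the finger pads, 19 mm behind the fingertips; this is the grasp point; z points along the fingers, y is the line along which they close (so a half turn about z gives the same grasp; the last joint's range is limited). The gripper opens to 85 mm and grips with 20 to 120 N. Pads are 22 mm wide; open, the fingers measure 114 mm over their backs; the gripper's body (76 mm by 85 mm) begins 54 mm behind the grasp point. The pads swing forward as they close: fully open they stand 13 mm farther back than shut.
Start: joints at [1.107, 0.26, -0.138, 1.173, 0, 1.571], TCP at [234.853, 469.531, 250.004] pointing down, gripper open.
Joint ranges: [-2.78, 2.78], [-0.83, 1.72], [-1.28, 1.37], [-1.9, 2.12], [-1.57, 1.48], [-3.14, 3.14]. Speed limits (rad/s): [2.57, 2.57, 3.14, 3.14, 3.14, 3.14].

## Interface

Orientations are given as [roll, pitch, yaw] about the fixed x, y, z axes, in that order (R = Rz(yaw) Ry(pitch) Rx(roll)).
In Python, from bench import * gives the robot as it stands.
- The arm moves only by the shell command python3 -m handwheel 'ROWS' [FORCE]. ROWS is JSON, a list of rows, each a list of 5 numbers: the shift along the tool's x, y, z in m, then the turn about the tool's z in degrees, then the closure, from 0 (fully open) to 1 (shut). In form: [[tx, ty, tz, roll, jaw], ...]. A call has 1 to 5 rows; each row is the pose to reach, as a shift and turn from the pose commanded when the call began, along the tool's axes at that moment; what a row does not reach only later rows make up. A row lasts 1/12 s, in which the tool goes at most 41.7 mm and 7.16 degrees, less where a joint would pass 70% of its speed; a pose out of reach is approached as far as the arm can. A call with a gripper value outside its range is refused whole. The fingers move at their own pace and stop on an object; FORCE is the grip in N (left out, the last holds). Time passes only in rows, so rows that repeat a pose let the fingers close. It gives the time, the measured TCP pose, the force, the opening and the grip force at its end, in the units of the state.
- state(): the state, without advancing time (a new reading comes with each control period).
- camera(name): name is "scene" or "side" or "wrist"; returns a dict with "frame" (384x512x3 uint8, red, green, blue), "K" (3x3 intrinsics, pixels), "origin" and "attitude" of the camera in the world. Camera axes: x right, y up, looking along -z (the intrinsics and any distortion apply to the point x, -y, -z); pixel columns grow to the right and rows downward; lengths in mm; the calibration is good to about 2 mm. A picture is of the moment at which its call begins. There is no depth.
- job_done(): hands the job in; it is judged then, once.
Trained networks look in a picture, given as the dict that the camera call returned (one of the last four; its "shot" number tells which), for a name from the list of things; names that differ only in an ending like _2 or _b are one class to them, and where a whole thing is asked for, a point or a joint stands for the part that bears it (a point fixed in the world has none). Each returns a list of dicts, best first, with "confidence" (0 to 1); they miss things now and then, are a little off and sometimes report something else, mostly with a low value. They report only what shows in the picture. A call takes as long as a camera call. They do not tell look-alikes from the thing itself.
- recognise(label, picture): "uv" ([column, row] in pixels, amid what is visible of it).
- cut_out(label, picture): "pixels" (384x512 bool, what is visible of it) and "uv" ([column, row] in pixels, amid what is visible of it).
The state is a dict: "time": time; "joint_pos": joint angles; "joint_vel": joint speeds; "joint_torque": joint torques, N m; "tool_pos": TCP position; "tcp_rot": TCP orientation; "contact_force": force on the tool from outside, world axes, zero at the start; "moment": the same for the moment, N m; "finger_gap": finger opening in mm; "grip_force": force on a finger pad.
Only numpy, scipy, OpenCV 4.12 (cv2) and the standard library are available. Lean on these libraries where they do the work, as an engineer would, in place of code of your own. Each camera call takes 0.05 s, during which the arm holds its last target. There are 200 camera calls.

## Working session

There is one attempt and no reset: what is moved stays moved. The work goes in short steps, Python scripts to look and compute and a shell command to move; the robot and the scene stay as the last step left them, time stands still between calls to the robot, and variables do not carry over. Pictures are saved under pics/ and viewed, at most 10 in all, crops included, and the job is handed in when it is done.

```bash
ls; mkdir -p pics; cat > h.py <<'E'
from bench import *
import numpy as np, cv2
from scipy.spatial.transform import Rotation as Rn
def Rm(a):
    a=np.array(a,float)
    return a if a.shape==(3,3) else (Rn.from_euler('xyz',a).as_matrix() if a.size==3 else Rn.from_quat(a).as_matrix())
def proj(p,c):
    q=(np.atleast_2d(p)-np.array(c["origin"]))@Rm(c["attitude"])
    q=q*[1,-1,-1]; u=q@np.array(c["K"]).T
    return u[:,:2]/u[:,2:]
def ray(uv,c,z=0):
    d=Rm(c["attitude"])@(np.array([1,-1,-1])*(np.linalg.inv(c["K"])@[uv[0],uv[1],1]))
    o=np.array(c["origin"]); return o+d*(z-o[2])/d[2]
E
python3 - <<'E'
from h import *
ims=[]
for n in ("scene","side"):
    c=camera(n); print(n,{k:v for k,v in c.items() if k!="frame"})
    cv2.imwrite(f"pics/{n}0.png",c["frame"][:,:,::-1])
    for l in ("crate","dock","dropper","sand_block","wax_can"):
        for r in cut_out(l,c)[:3]:
            print(l,np.round(r["uv"]),round(r["confidence"],2),r["pixels"].sum(),np.round(ray(r["uv"],c)[:2]))
print(state())
E
```

```text
pics
scene {'K': array([[363.19448006,   0.        , 255.95464426],
       [  0.        , 363.19448006, 198.47064082],
       [  0.        ,   0.        ,   1.        ]]), 'origin': array([  52.61218051, -553.79051787,  605.4530236 ]), 'attitude': array([ 0.96879884, -0.00887024, -0.73378191]), 'shot': 1}
crate [176. 199.] 0.88 1765 [469. 247.]
crate [261. 218.] 0.78 4013 [593.  16.]
dock [304. 207.] 0.82 582 [720. -25.]
sand_block [350. 226.] 0.85 995 [ 748. -163.]
sand_block [261. 217.] 0.21 4016 [598.  20.]
wax_can [285. 186.] 0.48 210 [759.  86.]
side {'K': array([[368.45485518,   0.        , 251.87700995],
       [  0.        , 368.45485518, 191.69585259],
       [  0.        ,   0.        ,   1.        ]]), 'origin': array([ 225.76419977, -631.35828329,  602.61285239]), 'attitude': array([ 0.91574396, -0.01415703, -0.51288851]), 'shot': 2}
crate [243. 198.] 0.86 4270 [584.  34.]
crate [172. 164.] 0.81 1753 [477. 276.]
dock [296. 191.] 0.91 905 [724.  -4.]
dropper [228. 148.] 0.69 235 [661. 280.]
sand_block [344. 217.] 0.98 1258 [ 769. -149.]
wax_can [286. 170.] 0.76 353 [754.  90.]
{'time': 0.6, 'joint_pos': array([ 1.10702018e+00,  2.59951324e-01, -1.38102989e-01,  1.17266477e+00,
       -5.16540027e-07,  1.57079085e+00]), 'joint_vel': array([-0.00062961,  0.00017405,  0.00129172,  0.00029461,  0.00081309,
        0.0015216 ]), 'joint_torque': array([-9.27238652e-04, -4.05366719e+01,  2.54113698e+01,  1.42609482e-03,
       -4.92039885e-05, -5.89248202e-06]), 'tool_pos': array([234.84877303, 469.54630571, 250.02873395]), 'tcp_rot': array([3.14151541e+00, 5.16962785e-07, 2.67782198e+00]), 'contact_force': array([0.58989933, 0.18282599, 0.71962834]), 'moment': array([ 0.04128724,  0.0348937 , -0.03247619]), 'grip_force': 0.0, 'finger_gap': 85.31323480825425}
```

View pics/scene0.png

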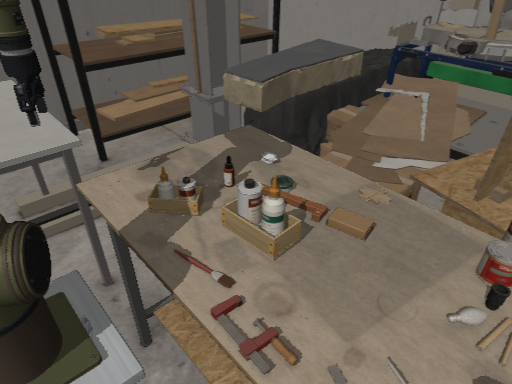

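View pics/side0.png

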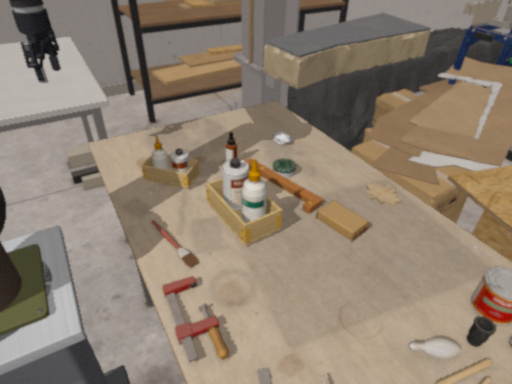

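```bash
cat >> h.py <<'E'
from scipy.optimize import minimize
def box(x0,x1,y0,y1,z0,z1): return np.array([[x,y,z] for x in(x0,x1) for y in(y0,y1) for z in(z0,z1)],float)
def cyl(x,y,r,z0,z1):
    t=np.linspace(0,2*np.pi,24,endpoint=False)
    return np.array([[x+r*np.cos(a),y+r*np.sin(a),z] for z in(z0,z1) for a in t])
CR=[box(-50,50,-90,90,4,70),cyl(13,-30,28.5,20,125),cyl(13,-30,10,120,184),cyl(10,48,32.5,20,125),cyl(10,48,15,125,139)]
DK=[box(0,24,-134,134,0,22),box(-30,0,110,134,0,22),box(-30,0,-134,-110,0,22)]
def place(P,s):
    c,n=np.cos(s[2]),np.sin(s[2]); return P@np.array([[c,n,0],[-n,c,0],[0,0,1]])+[s[0],s[1],0]
def mask(M,s,c,S=4):
    m=np.zeros((384*S,512*S),np.uint8)
    for P in M: cv2.fillConvexPoly(m,cv2.convexHull(np.round((proj(place(P,s),c)+.5)*S).astype(np.int32)),1)
    return cv2.resize(m.astype(np.float32),(512,384),interpolation=cv2.INTER_AREA)
def fit(M,obs,s0,occ=None):
    def f(s):
        e=0
        for i,(c,m) in enumerate(obs):
            a=mask(M,s,c)
            if occ: a=a*(1-occ[i])
            e+=np.abs(a-m).sum()/m.sum()
        return e
    x=np.array(s0,float)
    for st in(25,8,2):
        sim=np.array([x]+[x+d for d in np.diag([st,st,st/100])])
        r=minimize(f,x,method="Nelder-Mead",options=dict(initial_simplex=sim,xatol=.02,fatol=1e-5,maxiter=150)); x=r.x
    return x,r.fun
def pick(l,c,near=None):
    R=[r for r in cut_out(l,c) if r["confidence"]>.3]
    if l=="crate": R.sort(key=lambda r:-r["pixels"].sum())
    return R[0] if R else None
E
cat > look.py <<'E'
from h import *
import sys
tag=sys.argv[1]; cams=sys.argv[2].split(",")
cs=[camera(n) for n in cams]
def seg(l): return [(c,r["pixels"].astype(np.float32)) for c in cs for r in [pick(l,c)] if r]
oc=seg("crate"); k,e=fit(CR,oc,[590,25,-0.2]); print("crate",k.round(3),e)
for o in oc: print(" single",fit(CR,[o],k)[0].round(3))
if len(sys.argv)>3:
    od=seg("dock"); d,e=fit(DK,od,[720,0,-0.2],[np.maximum(m,mask(CR,k,c)) for c,m in oc]); print("dock",d.round(3),e)
    np.save("dock.npy",d)
    for l in("dropper","sand_block","wax_can"):
        for c in cs:
            r=pick(l,c)
            if r: print(l,ray(r["uv"],c,15)[:2].round())
d=np.load("dock.npy")
cf=place(np.array([[50,90,0],[50,-90,0],[-50,90,0],[-50,-90,0]]),k)-[d[0],d[1],0]
c_,s_=np.cos(d[2]),np.sin(d[2]); print("corners in dock",(cf[:,:2]@np.array([[c_,-s_],[s_,c_]])).round(1).tolist(), "world",(cf[:,:2]+d[:2]).round().tolist())
c=cs[-1]; S=5; f=cv2.resize(c["frame"],None,fx=S,fy=S,interpolation=cv2.INTER_CUBIC)[:,:,::-1].copy()
for M,s,col in((CR,k,(0,0,255)),(DK,d,(255,0,0))):
    for P in M: cv2.polylines(f,[cv2.convexHull(np.round((proj(place(P,s),c)+.5)*S).astype(np.int32))],True,col,1)
u=proj([[650,15,40]],c)[0]; x,y=int(u[0]*S)-400,int(u[1]*S)-300
cv2.imwrite(f"pics/{tag}.png",f[max(y,0):y+600,max(x,0):x+800])
E
python3 look.py a scene,side 1
```

```text
crate [ 5.45791e+02 -2.79840e+01  4.40000e-02] 0.1508861482143402
 single [ 5.45535e+02 -2.80690e+01  4.50000e-02]
 single [ 5.46257e+02 -2.82100e+01  4.70000e-02]
dock [6.92799e+02 3.98430e+01 2.36000e-01] 0.4275659918785095
dropper [644. 225.]
dropper [666. 274.]
sand_block [ 751. -158.]
wax_can [760.  76.]
wax_can [740.  74.]
corners in dock [[-92.5, 47.2], [-126.9, -129.5], [-190.7, 66.3], [-225.0, -110.4]] world [[592.0, 64.0], [600.0, -116.0], [492.0, 60.0], [500.0, -120.0]]
```

View pics/a.png

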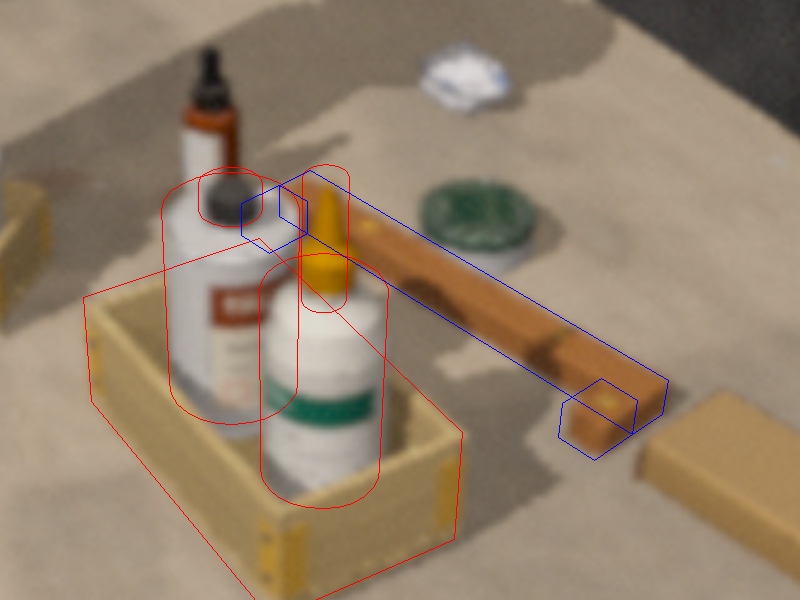

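Candidates for the crate: side (243,198), with 4270 px, and (172,164), with 1753 px. The larger one at (243,198) fits: it stands before the dock and its fitted outline matches the 100×180×70 size in the crop. The crop also shows the dropper behind it, the green tin behind the batten and the sanding block to the right of the batten. The crate needs about +40 mm along y and +0.19 rad as well as the push forward, so I'm moving the arm over for a wrist view.

```bash
R='[[0,0,0,7,0],[0,0,0,14,0],[0,0,0,21,0],[0,0,0,28,0],[0,0,0,35,0]]'; true
python3 -m handwheel '[[0,0,0,7,0],[0,0,0,14,0],[0,0,0,21,0],[0,0,0,28,0],[0,0,0,35,0]]' >/dev/null
python3 -m handwheel '[[0,0,0,7,0],[0,0,0,14,0],[0,0,0,21,0],[0,0,0,28,0],[0,0,0,35,0]]' >/dev/null
python3 -m handwheel '[[0,0,0,7,0],[0,0,0,14,0],[0,0,0,21,0],[0,0,0,28,0],[0,0,0,35,0]]' >/dev/null
python3 -m handwheel '[[0,0,0,7,0],[0,0,0,14,0],[0,0,0,21,0],[0,0,0,28,0],[0,0,0,35,0]]'
python3 -m handwheel '[[0.004,0.035,0,0,0],[0.008,0.07,0,0,0],[0.012,0.105,0,0,0],[0.016,0.14,0,0,0],[0.02,0.175,0,0,0]]' 
python3 -m handwheel '[[0.004,0.035,0,0,0],[0.008,0.07,0,0,0],[0.012,0.105,0,0,0],[0.016,0.14,0,0,0],[0.02,0.175,0,0,0]]' >/dev/null
python3 -m handwheel '[[0.004,0.035,0,0,0],[0.008,0.07,0,0,0],[0.012,0.105,0,0,0],[0.016,0.14,0,0,0],[0.02,0.175,0,0,0]]' >/dev/null
python3 -m handwheel '[[0.004,0.035,0,0,0],[0.008,0.07,0,0,0],[0.012,0.105,0,0,0],[0.016,0.14,0,0,0],[0.02,0.175,0,0,0]]'
python3 - <<'E'
from h import *
s=state(); c=camera("wrist"); R=Rm(s["tcp_rot"])
print("cam in tool",(R.T@(c["origin"]-s["tool_pos"])).round(), "look",(R.T@Rm(c["attitude"])@[0,0,-1]).round(2))
f=c["frame"][:,:,::-1].copy()
cv2.imwrite("pics/w1.png",f)
for l in("crate","dock"):
    for r in cut_out(l,c): print(l,np.round(r["uv"]),r["confidence"],r["pixels"].sum())
c=camera("side")
for p in((190,260),(160,230),(182,285),(255,230)): print(p,ray(p,c)[:2].round())
E
```

```text
time: 2.87
tool_pos: [344.3, 369.3, 250.0]
tcp_rot: [-2.978, 0.036, 0.724]
contact_force: [0.7, 0.1, -0.2]
finger_gap: 85.3
grip_force: 0.0
time: 3.28
tool_pos: [473.5, 252.2, 220.8]
tcp_rot: [-2.979, 0.036, 0.726]
contact_force: [0.2, 1.6, 0.3]
finger_gap: 85.5
grip_force: 0.0
time: 4.53
tool_pos: [837.9, -81.5, 134.2]
tcp_rot: [-2.989, 0.026, 0.726]
contact_force: [2.3, 0.3, 1.2]
finger_gap: 85.2
grip_force: 0.0
cam in tool [  79.    0. -124.] look [-0.31  0.    0.95]
crate [ 22. 304.] 0.8 3129
dock [116. 224.] 0.87 9237
dock [276. 325.] 0.48 9115
(190, 260) [382. -99.]
(160, 230) [355.  22.]
(182, 285) [ 343. -154.]
(255, 230) [552. -85.]
```

View pics/w1.png

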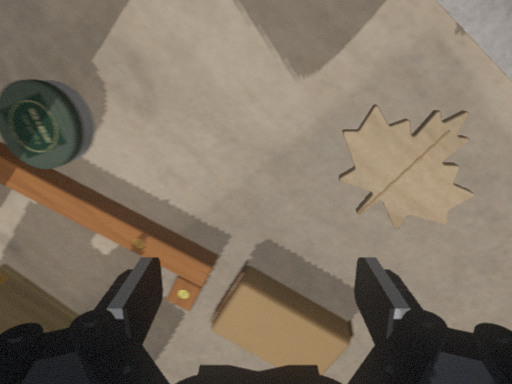

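The wrist view shows the dock's right end at (185,290), the sanding block at (285,320) and the tin at (40,125), all undisturbed. The turn left the tool tilted and off course, so I'm checking the joints before going on.

```bash
cat > go.py <<'E'
from h import *
import sys
s=state(); R=Rm(s["tcp_rot"]); p=s["tool_pos"]
print("j",s["joint_pos"].round(3),"p",p.round(1),"rot",np.round(s["tcp_rot"],3),"t",s["time"],"F",s["contact_force"].round(1))
if len(sys.argv)>3:
    g=np.array([float(a) for a in sys.argv[1:4]]); print("shift m",((R.T@(g-p))/1000).round(4))
    if len(sys.argv)>4:
        yaw=float(sys.argv[4]); cur=np.arctan2(R[1,0],R[0,0]); print("roll deg",-np.degrees((yaw-cur+np.pi)%(2*np.pi)-np.pi))
E
python3 go.py 600 -250 300 0.236
```

```text
j [-0.128  1.184  1.326  1.852  0.08   2.287] p [836.6 -82.9 129.5] rot [-2.984  0.031  0.724] t 4.7333 F [-0.6 -0.1  0.6]
shift m [-0.293  -0.0564 -0.1546]
roll deg 27.953759872883584
```

```bash
python3 go.py 836 -83 200; python3 go.py 960 -85 200
```

```text
j [-0.128  1.184  1.326  1.852  0.08   2.287] p [836.6 -82.9 129.5] rot [-2.984  0.031  0.724] t 4.7333 F [-0.6 -0.1  0.6]
shift m [-0.0026 -0.0114 -0.0695]
j [-0.128  1.184  1.326  1.852  0.08   2.287] p [836.6 -82.9 129.5] rot [-2.984  0.031  0.724] t 4.7333 F [-0.6 -0.1  0.6]
shift m [ 0.0889  0.0708 -0.0854]
```

```bash
python3 -m handwheel '[[-0.003,-0.011,-0.07,0,0],[-0.003,-0.011,-0.07,0,0]]' >/dev/null; python3 go.py
python3 -m handwheel '[[0.04,0.035,-0.01,0,0],[0.09,0.07,-0.015,0,0],[0.09,0.07,-0.015,0,0]]' ; python3 go.py 600 -200 260 0.236
```

```text
j [-0.126  1.12   1.36   1.93   0.081  2.288] p [817.3 -78.9 197.6] rot [-2.999  0.017  0.724] t 4.9 F [-0.3 -0.3  1.2]
time: 5.15
tool_pos: [847.7, -66.5, 175.2]
tcp_rot: [-3.032, -0.014, 0.721]
contact_force: [-0.2, 1.0, -0.6]
finger_gap: 85.6
grip_force: 0.0
j [-0.108  1.143  1.359  1.858  0.084  2.308] p [847.7 -66.5 175.2] rot [-3.032 -0.014  0.721] t 5.15 F [-0.2  1.  -0.6]
shift m [-0.2729 -0.0726 -0.0812]
roll deg 27.80508144501661
```

```bash
for i in 1 2; do :; done
python3 -m handwheel '[[0.04,0.035,-0.02,0,0],[0.08,0.07,-0.03,0,0],[0.08,0.07,-0.03,0,0]]' >/dev/null; python3 go.py
python3 -m handwheel '[[0.04,0.035,-0.02,0,0],[0.08,0.07,-0.03,0,0],[0.08,0.07,-0.03,0,0]]' >/dev/null; python3 go.py
python3 -m handwheel '[[0.04,0.035,-0.02,0,0],[0.08,0.07,-0.03,0,0],[0.08,0.07,-0.03,0,0]]' >/dev/null; python3 go.py 600 -200 260 0.236
```

```text
j [-0.1    1.155  1.361  1.808  0.085  2.32 ] p [869.2 -61.6 163.9] rot [-3.06  -0.041  0.718] t 5.4 F [-0.2  0.4  0.3]
j [-0.094  1.16   1.363  1.76   0.086  2.331] p [890.3 -57.7 160.9] rot [-3.093 -0.072  0.715] t 5.65 F [ 0.5 -0.1  0.7]
j [-0.088  1.16   1.364  1.714  0.087  2.342] p [910.1 -53.8 161.7] rot [-3.125 -0.105  0.714] t 5.9 F [-0.2 -0.4 -0.8]
shift m [-0.318  -0.0948 -0.1308]
roll deg 27.39165045408793
```

```bash

python3 -m handwheel '[[0.04,0.035,-0.02,0,0],[0.08,0.07,-0.03,0,0],[0.08,0.07,-0.03,0,0],[0.08,0.07,-0.03,0,0]]' >/dev/null; python3 go.py
python3 -m handwheel '[[0.03,0.025,-0.02,0,0],[0.06,0.05,-0.03,0,0]]' >/dev/null; python3 go.py 560 -230 280 0.236
```

```text
j [-0.082  1.158  1.364  1.669  0.087  2.352] p [929.2 -49.8 164.6] rot [ 3.126 -0.137  0.714] t 6.2333 F [ 0.2 -0.4 -0.5]
j [-0.078  1.144  1.365  1.637  0.087  2.36 ] p [944.  -47.2 180.5] rot [ 3.093 -0.171  0.715] t 6.4 F [-0.8  0.1  1.2]
shift m [-0.3869 -0.1053 -0.1732]
roll deg 27.444718128184014
```

```bash

python3 -m handwheel '[[-0.03,-0.008,-0.013,0,0],[-0.06,-0.016,-0.026,0,0],[-0.09,-0.024,-0.04,0,0],[-0.12,-0.033,-0.054,0,0],[-0.15,-0.041,-0.067,0,0]]' >/dev/null; python3 go.py
python3 -m handwheel '[[-0.03,-0.008,-0.013,5.5,0],[-0.06,-0.016,-0.026,11,0],[-0.09,-0.024,-0.04,16.5,0],[-0.12,-0.033,-0.054,22,0],[-0.15,-0.041,-0.067,27.4,0]]' >/dev/null; python3 go.py 560 -230 280 0.236
cat > side.py <<'E'
from h import *
d=np.load("dock.npy")
E
python3 look.py b scene,side 1
```

```text
j [-0.171  0.703  0.495  1.219  0.1    2.265] p [ 810.5 -109.5  213.8] rot [ 3.094 -0.169  0.716] t 6.8167 F [ 1.5 -1.1  0.5]
j [-0.32   0.447  0.14   1.135  0.12   2.601] p [ 662.  -181.1  254.1] rot [-3.105 -0.173  0.225] t 7.2333 F [ 0.3 -0.1  0.8]
shift m [-0.1042  0.0233 -0.0453]
roll deg -0.630344407985497
crate [ 5.4594e+02 -2.7995e+01  3.3000e-02] 0.16035297513008118
 single [ 5.45179e+02 -2.85770e+01  3.90000e-02]
 single [ 5.46688e+02 -2.75780e+01  3.90000e-02]
dock [6.89049e+02 4.01670e+01 2.79000e-01] 0.4036256670951843
dropper [660. 235.]
dropper [653. 254.]
sand_block [ 736. -171.]
sand_block [ 751. -162.]
wax_can [747.  85.]
wax_can [749.  90.]
corners in dock [[-85.9, 49.0], [-129.8, -125.6], [-182.9, 73.3], [-226.8, -101.3]] world [[593.0, 64.0], [599.0, -116.0], [493.0, 60.0], [499.0, -120.0]]
```

```bash

python3 -m handwheel '[[-0.0,-0.03,-0.02,0,0],[-0.0,-0.06,-0.04,0,0],[0,-0.09,-0.06,0,0],[0,-0.12,-0.08,0,0],[0,-0.15,-0.1,0,0]]' >/dev/null; python3 go.py
python3 - <<'E'
from h import *
c=camera("wrist"); np.savez("w2.npz",**{k:c[k] for k in("frame","K","origin","attitude")})
f=cv2.resize(c["frame"],(800,600),interpolation=cv2.INTER_CUBIC)[:,:,::-1].copy(); S=800/512
for M,s,col in((CR,[546,-28,.04],(0,0,255)),(DK,[691,40,.255],(255,0,0))):
    for P in M: cv2.polylines(f,[cv2.convexHull(np.round((proj(place(P,s),c)+.5)*S).astype(np.int32))],True,col,1)
cv2.imwrite("pics/w2.png",f)
E
```

```text
j [-0.112  0.287  0.16   1.296  0.092  2.804] p [612.2 -40.9 356.8] rot [-3.104 -0.17   0.23 ] t 8.25 F [-0.   0.4  0.6]
```

View pics/w2.png

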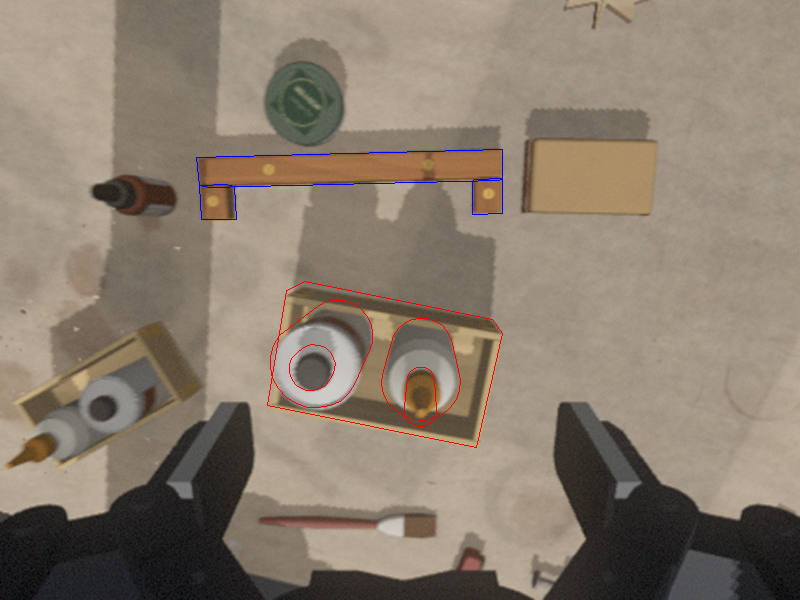

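The wrist view shows the dock at (350,170), with my overlay lying right on it. The crate is at (385,365), turned about 12° clockwise from the dock and about 30 mm to its right. The dropper is at (135,195), the tin at (305,100) and the sanding block at (590,178). I'm refining the fit from this view and working out the side push.

```bash
cat > wl.py <<'E'
from h import *
def wlook(upd=False,k0=(546,-28,.05)):
    c=camera("wrist")
    r=max((q for q in cut_out("crate",c) if q["confidence"]>.3),key=lambda q:q["pixels"].sum())
    k,e=fit(CR,[(c,r["pixels"].astype(np.float32))],k0); print("crate",k.round(3),"res",round(e,3))
    if upd:
        q=pick("dock",c); d,e=fit(DK,[(c,q["pixels"].astype(np.float32))],[691,40,.255],[mask(CR,k,c)]); print("dock",d.round(3),"res",round(e,3)); np.save("dock.npy",d)
    d=np.load("dock.npy"); A=np.array([[np.cos(d[2]),-np.sin(d[2])],[np.sin(d[2]),np.cos(d[2])]])
    rel=(k[:2]-d[:2])@A; print("crate in dock",rel.round(1),"rot",round(k[2]-d[2],3))
    P=place(np.array([[50,90,0],[50,-90,0.]]),k)[:,:2]-d[:2]; print("far corners in dock",(P@A).round(1).tolist())
    np.save("crate.npy",k); return k,d,c
E
python3 - <<'E'
from wl import *
k,d,c=wlook(True)
s=state(); R=Rm(s["tcp_rot"]); print(R.round(3))
tip=R@[0,-57,19]; low=min((R@[a,b,19])[2] for a in(-11,11) for b in(-57,57)); print("tip off",tip.round(1),"low",low)
f=place(np.array([[25,-90,0.]]),k)[0]; ydir=np.array([-np.sin(d[2]),np.cos(d[2]),0])
for cl in(20,):
    g=f-tip-ydir*cl; print("TCP xy for clearance",cl,g[:2].round(1))
    for z in (250,60): 
        t=np.array([g[0],g[1],z]); print(z,"shift",((R.T@(t-s["tool_pos"]))/1000).round(4))
print("dock y in tool axes",(R.T@ydir).round(3),"dock x in tool",(R.T@[np.cos(d[2]),np.sin(d[2]),0]).round(3),"up",R.T@[0,0,1])
E
```

```text
crate [ 5.44835e+02 -3.15700e+01  6.40000e-02] res 0.026
dock [6.91947e+02 3.82900e+01 2.61000e-01] res 0.04
crate in dock [-160.2  -29.5] rot -0.197
far corners in dock [[-93.5, 49.0], [-128.7, -127.6]]
[[ 0.959  0.235  0.158]
 [ 0.226 -0.971  0.074]
 [ 0.171 -0.035 -0.985]]
tip off [-10.4  56.8 -16.7] low -22.599345583578263
TCP xy for clearance 20 [ 591.1 -195.9]
250 shift [-0.0742  0.1484  0.0904]
60 shift [-0.1068  0.1551  0.2775]
dock y in tool axes [-0.029 -0.999  0.031] dock x in tool [ 0.985 -0.023  0.172] up [ 0.17110973 -0.03525152 -0.98462114]
```

```bash

python3 -m handwheel '[[-0.015,0.03,0.0,0,0],[-0.03,0.06,0.01,0,0],[-0.045,0.09,0.03,0,0],[-0.06,0.12,0.06,0,0],[-0.074,0.148,0.09,0,0]]' >/dev/null; python3 go.py 591 -196 60
python3 -m handwheel '[[-0.0065,0.0013,0.037,0,0],[-0.013,0.0026,0.074,0,0],[-0.0195,0.004,0.111,0,0],[-0.026,0.0054,0.149,0,0],[-0.0326,0.0067,0.187,0,0]]' >/dev/null;
python3 -m handwheel '[[0,0,0,0,0],[-0.0017,0.0004,0.01,0,0]]' |grep -v g; python3 go.py 591 -196 30
```

```text
j [-0.382  0.34  -0.033  1.078  0.127  2.537] p [ 590.2 -195.6  251.4] rot [-3.105 -0.17   0.228] t 8.8667 F [ 0.5 -0.1 -0.8]
shift m [-0.0317  0.0074  0.1886]
time: 9.45
tool_pos: [588.5, -193.0, 51.4]
tcp_rot: [-3.102, -0.167, 0.228]
contact_force: [1.4, -0.3, 1.0]
j [-0.379  0.494 -0.352  0.61   0.127  2.539] p [ 588.5 -193.    51.4] rot [-3.102 -0.167  0.228] t 9.45 F [ 1.4 -0.3  1. ]
shift m [-0.0018  0.0043  0.0213]
```

Next I lower in small steps to find the bench, which shows where the open fingertips really are.

```bash

python3 -m handwheel '[[-0.0009,0.0002,0.005,0,0],[-0.0017,0.0004,0.01,0,0],[-0.0017,0.0004,0.01,0,0]]' |egrep 'pos|force'
python3 -m handwheel '[[-0.0009,0.0002,0.005,0,0],[-0.0009,0.0002,0.005,0,0]]' |egrep 'pos|force'
python3 -m handwheel '[[-0.0009,0.0002,0.005,0,0],[-0.0009,0.0002,0.005,0,0]]' |egrep 'pos|force'
python3 -m handwheel '[[-0.0005,0.0001,0.003,0,0],[-0.0005,0.0001,0.003,0,0]]' |egrep 'pos|force'
```

```text
tool_pos: [591.1, -193.2, 44.1]
contact_force: [-0.2, 0.3, 0.4]
grip_force: 0.0
tool_pos: [590.7, -192.9, 38.8]
contact_force: [0.2, -0.8, 0.3]
grip_force: 0.0
tool_pos: [589.9, -192.6, 32.8]
contact_force: [-0.3, 0.7, -0.1]
grip_force: 0.0
tool_pos: [589.8, -192.5, 29.6]
contact_force: [0.9, 0.4, 0.5]
grip_force: 0.0
```

```bash

python3 -m handwheel '[[-0.0007,0.0001,0.004,0,0],[-0.0007,0.0001,0.004,0,0]]' |egrep 'pos|force'
python3 -m handwheel '[[-0.0005,0.0001,0.003,0,0],[-0.0005,0.0001,0.003,0,0]]' |egrep 'pos|force'
```

```text
tool_pos: [589.6, -192.5, 25.2]
contact_force: [0.1, -0.3, -0.6]
grip_force: 0.0
tool_pos: [589.7, -192.5, 22.3]
contact_force: [-0.4, 0.4, -0.5]
grip_force: 0.0
```

```bash

python3 -m handwheel '[[-0.0009,0.0002,0.005,0,0],[-0.0009,0.0002,0.005,0,0]]' |egrep 'pos|force'
python3 -m handwheel '[[0,-0.004,0,0,0],[0,-0.008,0,0,0],[0,-0.012,0,0,0],[0,-0.016,0,0,0],[0,-0.02,0.0005,0,0]]' |egrep 'pos|force'
python3 -m handwheel '[[0,-0.004,0,0,0],[0,-0.008,0,0,0],[0,-0.012,0,0,0],[0,-0.016,0.0005,0,0],[0,-0.02,0.0005,0,0]]' |egrep 'pos|force'
```

```text
tool_pos: [589.5, -192.5, 16.9]
contact_force: [-0.9, 0.7, -1.0]
grip_force: 0.0
tool_pos: [586.3, -174.1, 18.7]
contact_force: [1.2, -5.9, 0.5]
grip_force: 0.0
tool_pos: [581.2, -154.0, 18.6]
contact_force: [0.9, -5.4, -1.0]
grip_force: 0.0
```

```bash

python3 -m handwheel '[[0,-0.004,0,0,0],[0,-0.008,0,0,0]]' |egrep 'pos|force'
python3 look.py c scene,side
```

```text
tool_pos: [578.9, -145.8, 18.6]
contact_force: [0.6, -5.0, -0.6]
grip_force: 0.0
crate [5.34197e+02 1.73470e+01 4.50000e-02] 0.3651275634765625
 single [5.32771e+02 1.50980e+01 5.20000e-02]
 single [5.33727e+02 1.67230e+01 3.40000e-02]
corners in dock [[-89.7, 97.7], [-128.2, -78.2], [-187.4, 119.1], [-225.9, -56.8]] world [[580.0, 110.0], [588.0, -70.0], [480.0, 105.0], [488.0, -75.0]]
```

```bash

python3 -m handwheel '[[0,0.015,0,0,0],[0,0.03,-0.01,0,0],[0.007,0.03,-0.05,0,0],[0.014,0.028,-0.09,0,0],[0.021,0.028,-0.13,0,0]]' >/dev/null
python3 -m handwheel '[[0.007,0,-0.04,0,0],[0.014,0,-0.08,0,0],[0.02,-0.02,-0.11,0,0],[0.025,-0.05,-0.13,0,0],[0.03,-0.085,-0.15,0,0]]' >/dev/null
python3 go.py 590 -30 357
python3 - <<'E'
from wl import *
wlook(False,(546,0,.15))
E
```

```text
j [-0.231  0.237 -0.036  1.159  0.109  2.688] p [ 571.4 -100.8  307.1] rot [-3.105 -0.172  0.227] t 12.7333 F [ 1.2  1.  -0.1]
shift m [ 0.0422 -0.0663 -0.0409]
crate [5.35216e+02 1.23130e+01 8.40000e-02] res 0.024
crate in dock [-158.1   15.3] rot -0.177
far corners in dock [[-93.1, 95.2], [-124.7, -82.0]]
```

```bash
python3 - <<'E'
from wl import *
k=np.load("crate.npy"); d=np.load("dock.npy"); s=state()
R=Rm(s["tcp_rot"])@Rn.from_euler("z",-1.35,degrees=True).as_matrix(); print("line yaw",np.arctan2(R[0,1],-R[1,1]),d[2])
A=np.array([[np.cos(d[2]),-np.sin(d[2])],[np.sin(d[2]),np.cos(d[2])]])
C=(place(np.array([[-50,-90,0.],[-50,-8,0],[-50,90,0]]),k)[:,:2]-d[:2])@A; print("near face in dock",C.round(1))
off=(R@[11,0,8])[:2]@A; g=np.array([C[0,0]-14,C[1,1]])-off; w=d[:2]+A@g; print("TCP world",w.round(1))
Rc=Rm(s["tcp_rot"])
for z in(260,50): print(z,((Rc.T@(np.array([*w,z])-s["tool_pos"]))/1000).round(4))
c=dict(np.load("w2.npz"))
for uv in((260,520),(435,515),(435,537),(470,550)): print("brush",((ray((uv[0]/1.5625,uv[1]/1.5625),c)[:2]-d[:2])@A).round())
E
```

```text
line yaw 0.26361413029322983 0.26093197038004035
near face in dock [[-223.2  -64.5]
 [-208.8   16.2]
 [-191.5  112.7]]
TCP world [446.9 -10.6]
260 [-0.1087 -0.1119  0.0354]
50 [-0.1458 -0.1042  0.2419]
brush [-334.  109.]
brush [-330.  -70.]
brush [-354.  -69.]
brush [-368. -104.]
```

```bash

python3 -m handwheel '[[-0.03,-0.03,0.0,-0.3,0.3],[-0.06,-0.06,0,-0.7,0.3],[-0.09,-0.09,0.01,-1.3,0.3],[-0.109,-0.112,0.035,-1.35,0.3],[-0.109,-0.112,0.035,-1.35,0.3]]' 20 >/dev/null; python3 go.py 447 -10.6 50 
python3 -m handwheel '[[-0.007,0.0015,0.04,0,0.3],[-0.014,0.003,0.08,0,0.3],[-0.021,0.0045,0.12,0,0.3],[-0.028,0.006,0.16,0,0.3],[-0.035,0.0075,0.2,0,0.3]]' >/dev/null
python3 -m handwheel '[[0,0,0.005,0,0.3],[-0.0017,0.0003,0.01,0,0.3],[-0.0017,0.0003,0.01,0,0.3]]' |egrep 'pos|force|gap'; python3 go.py 447 -10.6 38
```

```text
j [-0.087  0.011 -0.463  0.975  0.09   2.803] p [429.5 -10.  245.3] rot [-3.098 -0.146  0.254] t 13.25 F [-4.4  0.4 -2.4]
shift m [-0.0118  0.0135  0.1952]
tool_pos: [445.5, -14.3, 42.8]
contact_force: [0.2, -0.7, 0.3]
finger_gap: 59.6
grip_force: 0.0
j [-0.092  0.253 -0.81   0.359  0.089  2.8  ] p [445.5 -14.3  42.8] rot [-3.108 -0.17   0.253] t 13.9167 F [ 0.2 -0.7  0.3]
shift m [ 0.0015 -0.003   0.0052]
```

Gap 60 mm. I'm lowering to touch the bench lightly for a height reference.

```bash

python3 -m handwheel '[[0,0,0.004,0,0.3],[-0.0015,0,0.008,0,0.3],[-0.0021,0,0.012,0,0.3],[-0.0021,0,0.012,0,0.3]]' |egrep 'pos|force'
python3 -m handwheel '[[-0.0003,0,0.002,0,0.3],[-0.0003,0,0.002,0,0.3]]' |egrep 'pos|force'
python3 -m handwheel '[[-0.0003,0,0.002,0,0.3],[-0.0003,0,0.002,0,0.3]]' |egrep 'pos|force'
python3 -m handwheel '[[-0.0003,0,0.002,0,0.3],[-0.0003,0,0.002,0,0.3]]' |egrep 'pos|force'
```

```text
tool_pos: [445.7, -13.6, 31.1]
contact_force: [-1.0, -0.6, 0.9]
grip_force: 0.0
tool_pos: [445.3, -13.5, 28.8]
contact_force: [0.4, 0.1, 0.1]
grip_force: 0.0
tool_pos: [445.2, -13.4, 26.5]
contact_force: [-1.0, -0.0, 0.6]
grip_force: 0.0
tool_pos: [445.1, -13.3, 24.3]
contact_force: [0.6, 0.7, -0.4]
grip_force: 0.0
```

```bash

python3 -m handwheel '[[-0.0003,0,0.002,0,0.3],[-0.0003,0,0.002,0,0.3]]' |egrep 'pos|force'
python3 -m handwheel '[[-0.0003,0,0.002,0,0.3],[-0.0003,0,0.002,0,0.3]]' |egrep 'pos|force'
```

```text
tool_pos: [445.1, -13.3, 22.3]
contact_force: [-0.2, 0.0, -0.1]
grip_force: 0.0
tool_pos: [445.1, -13.2, 20.2]
contact_force: [0.1, 0.6, 0.2]
grip_force: 0.0
```

```bash

python3 -m handwheel '[[0.004,0,0.0007,0,0.3],[0.008,0,0.0014,0,0.3],[0.012,0,0.002,0,0.3],[0.016,0,0.0027,0,0.3],[0.02,0,0.0034,0,0.3]]' |egrep 'pos|force'
python3 -m handwheel '[[0.004,0,0.0007,0,0.3],[0.008,0,0.0014,0,0.3],[0.012,0,0.002,0,0.3],[0.016,0,0.0027,0,0.3],[0.02,0,0.0034,0,0.3]]' |egrep 'pos|force'
python3 - <<'E'
from wl import *
wlook(False,(546,10,.15)); c=camera("side"); r=pick("crate",c); m=r["pixels"].astype(np.float32); print(fit(CR,[(c,m)],np.load("crate.npy")))
E
```

```text
tool_pos: [465.7, -7.9, 20.7]
contact_force: [0.6, 0.1, -0.1]
grip_force: 0.0
tool_pos: [481.1, -3.4, 19.3]
contact_force: [-4.8, -1.7, 0.7]
grip_force: 2.6
crate [ 5.5245e+02 -3.6005e+01  1.3900e-01] res 0.004
crate in dock [-153.9  -35.8] rot -0.122
far corners in dock [[-93.4, 47.5], [-115.3, -131.2]]
(array([ 5.75576827e+02,  1.68459189e+01, -3.40336951e-01]), np.float64(0.3620879054069519))
```

```bash

python3 -m handwheel '[[0.004,0,0.0007,0,0.3],[0.008,0,0.0014,0,0.3],[0.012,0,0.002,0,0.3],[0.016,0,0.0027,0,0.3],[0.02,0,0.0034,0,0.3]]' |egrep 'pos|force'
python3 -m handwheel '[[0.004,0,0.0007,0,0.3],[0.008,0,0.0014,0,0.3],[0.012,0,0.002,0,0.3],[0.016,0,0.0027,0,0.3],[0.02,0,0.0034,0,0.3]]' |egrep 'pos|force'
python3 - <<'E'
from h import *
c=camera("side"); cv2.imwrite("pics/s2.png",cv2.resize(c["frame"][110:290,120:360],None,fx=3.3,fy=3.3,interpolation=cv2.INTER_CUBIC)[:,:,::-1])
E
```

```text
tool_pos: [504.1, 2.3, 20.6]
contact_force: [-4.6, -2.9, 0.1]
grip_force: 2.4
tool_pos: [522.1, 7.9, 20.3]
contact_force: [-7.9, -2.3, 2.2]
grip_force: 3.8
```

View pics/s2.png

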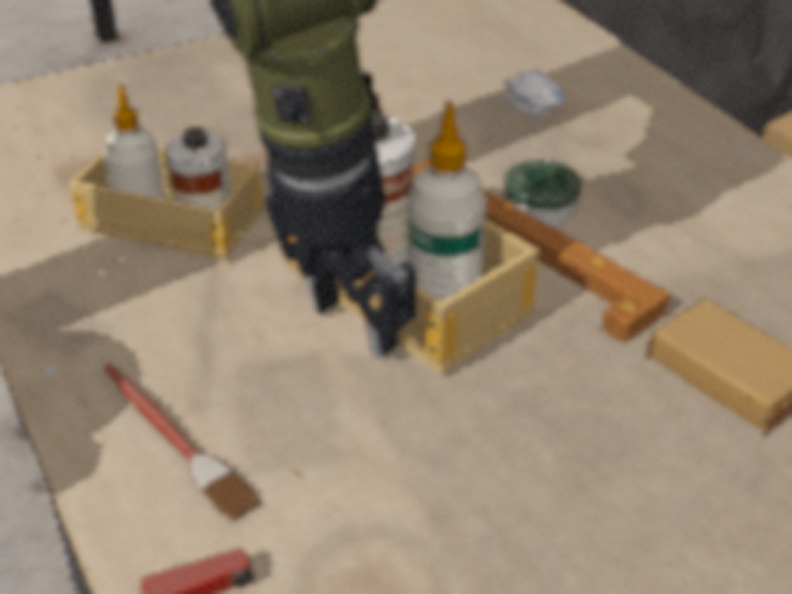

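The picture shows the crate flat at crop (460,280), with both fingertips low at its near side around (390,335). The dock's right block at (630,320) is free. I'm backing off and looking from above.

```bash

python3 -m handwheel '[[-0.015,0,-0.0026,0,0.3],[-0.03,0,-0.005,0,0.3],[-0.024,-0.001,-0.045,0,0.3],[-0.017,-0.002,-0.085,0,0.3],[-0.01,-0.003,-0.125,0,0.3]]' >/dev/null
python3 -m handwheel '[[0.007,-0.001,-0.04,0,0.3],[0.014,-0.002,-0.08,0,0.3],[0.021,-0.004,-0.12,0,0.3],[0.028,-0.005,-0.16,0,0.3],[0.035,-0.006,-0.2,0,0.3]]' >/dev/null
python3 -m handwheel '[[0,0,0,0,0.3]]' >/dev/null
python3 go.py; python3 - <<'E'
from wl import *
wlook(False,(590,25,.2))
E
```

```text
j [-0.054  0.064 -0.124  1.208  0.085  2.837] p [500.8  -1.2 356.4] rot [-3.113 -0.192  0.255] t 17.9167 F [1.6 0.1 1.1]
crate [5.81915e+02 3.16280e+01 2.61000e-01] res 0.017
crate in dock [-108.    21.9] rot 0.0
far corners in dock [[-58.0, 112.0], [-58.0, -68.0]]
```

Rotation now matches the dock, but the crate sits 22 mm left of centre, so its far left corner at y=112 would catch the block. I'll push low on the left part of the near face with the tool turned 0.17 rad clockwise, so that corner swings inside the block. Then I'll square it against the batten from the right.

```bash
cat > plan.py <<'E'
from wl import *
import sys
# args: roll deg, finger-line center crate-y, clearance, halfspan (tool y of contact finger), z
roll,yc,cl,z=map(float,sys.argv[1:5])
k=np.load("crate.npy"); d=np.load("dock.npy"); s=state(); Rc=Rm(s["tcp_rot"])
R=Rc@Rn.from_euler("z",roll,degrees=True).as_matrix(); ly=np.arctan2(R[0,1],-R[1,1]); print("line yaw rel dock",round(ly-d[2],3))
n=np.array([np.cos(ly),np.sin(ly)]); t=np.array([-n[1],n[0]])
off=(R@[11,0,8])[:2]; P=place(np.array([[-50,yc,0.]]),k)[0,:2]; th=ly-k[2]
w=P-off-n*(cl+37*abs(np.tan(th))); print("TCP world",w.round(1))
for q in(300,z): print(q,((Rc.T@(np.array([*w,q])-s["tool_pos"]))/1000).round(4),"after roll, going down:",((R.T@[0,0,-(300-z)])/1000).round(4))
print("forward dir in rolled tool",(R.T@[*n,0]).round(3))
E
python3 plan.py 9.8 20 12 22
```

```text
line yaw rel dock -0.169
TCP world [498.1  34.9]
300 [ 0.0004 -0.0333  0.0512] after roll, going down: [-0.0479  0.0169  0.2733]
22.0 [-0.0497 -0.0248  0.3245] after roll, going down: [-0.0479  0.0169  0.2733]
forward dir in rolled tool [0.985 0.    0.173]
```

```bash

python3 -m handwheel '[[0,-0.015,0.02,5,0.3],[0.0004,-0.033,0.051,9.8,0.3],[0.0004,-0.033,0.051,9.8,0.3]]' >/dev/null; python3 go.py 498 35 22
python3 -m handwheel '[[-0.007,0.0025,0.04,0,0.3],[-0.014,0.005,0.08,0,0.3],[-0.021,0.0074,0.12,0,0.3],[-0.028,0.01,0.16,0,0.3],[-0.035,0.0123,0.2,0,0.3]]' >/dev/null
python3 -m handwheel '[[-0.005,0.002,0.03,0,0.3],[-0.009,0.003,0.05,0,0.3],[-0.009,0.003,0.05,0,0.3]]' |egrep 'pos|force'; python3 go.py 498 35 21
```

```text
j [ 0.029  0.081 -0.273  1.068  0.073  3.091] p [490.3  36.3 289.4] rot [-3.077 -0.152  0.08 ] t 18.2667 F [-0.4  0.1 -1.6]
shift m [-0.033   0.0192  0.2648]
tool_pos: [487.7, 33.8, 37.6]
contact_force: [-0.4, -0.5, -0.5]
grip_force: 0.0
j [ 0.025  0.319 -0.722  0.38   0.071  3.086] p [487.7  33.8  37.6] rot [-3.079 -0.154  0.081] t 18.9333 F [-0.4 -0.5 -0.5]
shift m [0.0077 0.0008 0.0179]
```

```bash

python3 -m handwheel '[[-0.001,0.0005,0.008,0,0.3],[-0.0025,0.001,0.016,0,0.3],[-0.0025,0.001,0.016,0,0.3]]' |egrep 'pos|force'
python3 -m handwheel '[[0.004,0,0.0007,0,0.3],[0.008,0,0.0014,0,0.3],[0.012,0,0.0021,0,0.3],[0.016,0,0.0028,0,0.3],[0.02,0,0.0035,0,0.3]]' |egrep 'pos|force'
python3 -m handwheel '[[0.004,0,0.0007,0,0.3],[0.008,0,0.0014,0,0.3],[0.012,0,0.0021,0,0.3],[0.016,0,0.0028,0,0.3],[0.02,0,0.0035,0,0.3]]' |egrep 'pos|force'; python3 go.py
```

```text
tool_pos: [492.5, 33.9, 25.8]
contact_force: [0.4, 0.1, 0.2]
grip_force: 0.0
tool_pos: [511.4, 35.8, 25.8]
contact_force: [-7.1, -1.3, 2.3]
grip_force: 3.4
tool_pos: [528.3, 38.1, 24.0]
contact_force: [-5.9, 2.8, 0.9]
grip_force: 2.9
j [ 0.032  0.392 -0.645  0.382  0.071  3.093] p [528.3  38.1  24. ] rot [-3.078 -0.155  0.081] t 20.0167 F [-5.9  2.8  0.9]
```

```bash

python3 -m handwheel '[[0.004,0,0.001,0,0.3],[0.008,0,0.002,0,0.3],[0.01,0,0.003,0,0.3]]' |egrep 'pos|force'
python3 -m handwheel '[[-0.015,0,-0.0026,0,0.3],[-0.03,0,-0.005,0,0.3],[-0.024,-0.002,-0.045,0,0.3],[-0.017,-0.004,-0.085,0,0.3],[-0.01,-0.006,-0.125,0,0.3]]' >/dev/null
python3 -m handwheel '[[0.007,-0.002,-0.04,0,0.3],[0.014,-0.004,-0.08,0,0.3],[0.021,-0.007,-0.12,0,0.3],[0.028,-0.009,-0.16,0,0.3],[0.035,-0.011,-0.2,0,0.3]]' >/dev/null
python3 -m handwheel '[[0,0,0,0,0.3],[0,0,0,0,0.3]]' >/dev/null
python3 go.py; python3 - <<'E'
from wl import *
wlook(False,(600,30,.15))
E
```

```text
tool_pos: [539.0, 39.1, 22.8]
contact_force: [-7.0, 1.1, 2.7]
grip_force: 3.4
j [ 0.023  0.101 -0.09   1.213  0.071  3.085] p [516.8  33.3 352.9] rot [-3.08 -0.17  0.08] t 21.2667 F [-0.2 -1.   0.3]
crate [6.03987e+02 3.05580e+01 1.31000e-01] res 0.021
crate in dock [-87.   15.2] rot -0.13
far corners in dock [[-25.7, 98.0], [-49.1, -80.5]]
```

```bash
python3 plan.py -9.7 -15 12 22
```

```text
line yaw rel dock -0.004
TCP world [528.5   1.6]
300 [0.0034 0.0357 0.0478] after roll, going down: [-0.0471  0.0091  0.2738]
22.0 [-0.0415  0.0526  0.3216] after roll, going down: [-0.0471  0.0091  0.2738]
forward dir in rolled tool [0.986 0.    0.17 ]
```

```bash

python3 -m handwheel '[[0,0.015,0.02,-5,0.3],[0.0034,0.036,0.048,-9.8,0.3],[0.0034,0.036,0.048,-9.8,0.3],[0.0034,0.036,0.048,-9.8,0.3]]' >/dev/null
python3 -m handwheel '[[-0.007,0.0014,0.04,0,0.3],[-0.014,0.0027,0.08,0,0.3],[-0.021,0.004,0.12,0,0.3],[-0.028,0.0053,0.16,0,0.3],[-0.0345,0.0067,0.2,0,0.3]]' >/dev/null
python3 -m handwheel '[[-0.005,0.001,0.03,0,0.3],[-0.009,0.0018,0.055,0,0.3],[-0.0095,0.0019,0.06,0,0.3],[-0.0095,0.0019,0.06,0,0.3]]' |egrep 'pos|force'; python3 go.py 528.5 1.6 22
```

```text
tool_pos: [528.1, 2.2, 35.1]
contact_force: [0.1, 0.4, 1.0]
grip_force: 0.0
j [-0.042  0.375 -0.634  0.412  0.082  2.849] p [528.1   2.2  35.1] rot [-3.107 -0.167  0.253] t 22.45 F [0.1 0.4 1. ]
shift m [-0.0019  0.0011  0.0129]
```

```bash

python3 -m handwheel '[[-0.001,0.0005,0.006,0,0.3],[-0.0025,0.001,0.013,0,0.3],[-0.0025,0.001,0.013,0,0.3]]' |egrep 'pos|force'
python3 -m handwheel '[[0.004,0,0.0007,0,0.3],[0.008,0,0.0014,0,0.3],[0.012,0,0.0021,0,0.3],[0.016,0,0.0028,0,0.3],[0.02,0,0.0035,0,0.3]]' |egrep 'pos|force'
python3 -m handwheel '[[0.004,0,0.0007,0,0.3],[0.008,0,0.0014,0,0.3],[0.012,0,0.0021,0,0.3],[0.016,0,0.0028,0,0.3],[0.02,0,0.0035,0,0.3]]' |egrep 'pos|force'
python3 -m handwheel '[[0.004,0,0.0007,0,0.3],[0.008,0,0.0014,0,0.3]]' |egrep 'pos|force'; python3 go.py
```

```text
tool_pos: [530.3, 0.9, 23.8]
contact_force: [-0.7, 0.6, -1.1]
grip_force: 0.0
tool_pos: [546.7, 5.6, 22.4]
contact_force: [-5.1, -3.3, 1.1]
grip_force: 2.8
tool_pos: [566.4, 10.4, 22.3]
contact_force: [-5.9, -3.1, 2.0]
grip_force: 2.8
tool_pos: [573.0, 12.4, 21.9]
contact_force: [-9.0, -3.6, 4.4]
grip_force: 4.8
j [-0.018  0.452 -0.538  0.432  0.075  2.874] p [573.   12.4  21.9] rot [-3.109 -0.163  0.252] t 23.7 F [-9.  -3.6  4.4]
```

```bash

python3 -m handwheel '[[0.003,0,0.0006,0,0.3],[0.005,0,0.001,0,0.3]]' |egrep 'pos|force'
python3 -m handwheel '[[0.002,0,0.0004,0,0.3],[0.003,0,0.0006,0,0.3]]' |egrep 'pos|force'; python3 go.py
python3 - <<'E'
from h import *
c=camera("side"); cv2.imwrite("pics/s3.png",cv2.resize(c["frame"][110:260,180:360],None,fx=4,fy=4,interpolation=cv2.INTER_CUBIC)[:,:,::-1])
E
```

```text
tool_pos: [577.7, 13.7, 21.8]
contact_force: [-9.6, -4.7, 2.9]
grip_force: 4.5
tool_pos: [581.2, 14.7, 21.7]
contact_force: [-5.2, -3.3, 2.0]
grip_force: 3.2
j [-0.013  0.463 -0.519  0.44   0.075  2.878] p [581.2  14.7  21.7] rot [-3.109 -0.164  0.253] t 24.0333 F [-5.2 -3.3  2. ]
```

View pics/s3.png

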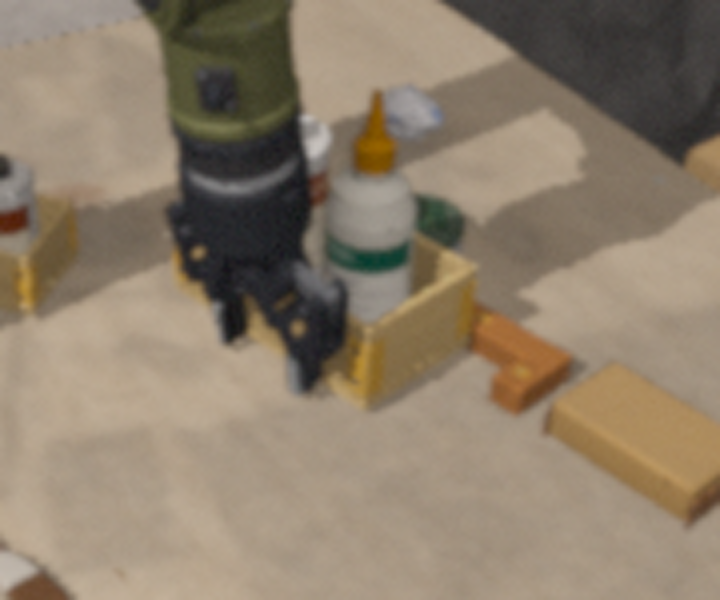

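The crate is flat and nearly at the batten, with its right far corner at (470,290), clear of the right block at (530,375). I'll keep nudging until the force rises.

```bash

python3 -m handwheel '[[0.001,0,0.0002,0,0.3],[0.002,0,0.0004,0,0.3]]' |egrep 'pos|t_force'
python3 -m handwheel '[[0.001,0,0.0002,0,0.3],[0.002,0,0.0004,0,0.3]]' |egrep 'pos|t_force'
```

```text
tool_pos: [582.1, 15.1, 21.3]
contact_force: [-10.0, -3.1, 3.8]
tool_pos: [582.0, 15.5, 20.7]
contact_force: [-12.7, -4.5, 4.9]
```

```bash

python3 -m handwheel '[[0.001,0,0.0002,0,0.3],[0.0015,0,0.0003,0,0.3]]' |egrep 'pos|t_force'
```

```text
tool_pos: [582.1, 15.7, 20.2]
contact_force: [-13.8, -5.1, 4.8]
```

The tool has stalled with the force rising and its front at dock x≈−100, so the crate should be home. I'm backing away and checking from above.

```bash

python3 -m handwheel '[[-0.015,0,-0.0026,0,0.3],[-0.04,0,-0.007,0,0.3],[-0.04,-0.001,-0.045,0,0.3],[-0.034,-0.002,-0.085,0,0.3],[-0.027,-0.003,-0.125,0,0.3]]' >/dev/null
python3 -m handwheel '[[0.007,-0.001,-0.04,0,0.3],[0.014,-0.002,-0.08,0,0.3],[0.021,-0.004,-0.12,0,0.3],[0.028,-0.005,-0.16,0,0.3],[0.035,-0.006,-0.2,0,0.3]]' >/dev/null
python3 -m handwheel '[[0,0,0,0,0.3],[0,0,0,0,0.3]]' >/dev/null
python3 go.py; python3 - <<'E'
from wl import *
k,d,c=wlook(False,(640,25,.25))
S=800/512; f=cv2.resize(c["frame"],(800,600),interpolation=cv2.INTER_CUBIC)[:,:,::-1].copy()
for M,s,col in((CR[:1],k,(0,0,255)),(DK,d,(255,0,0))):
    for P in M: cv2.polylines(f,[cv2.convexHull(np.round((proj(place(P,s),c)+.5)*S).astype(np.int32))],True,col,1)
cv2.imwrite("pics/w3.png",f)
E
```

```text
j [-0.038  0.155 -0.037  1.216  0.081  2.853] p [546.8   3.5 348.5] rot [-3.111 -0.179  0.254] t 25.5833 F [-0.  -0.1 -0.4]
crate [6.38335e+02 4.45550e+01 2.67000e-01] res 0.03
crate in dock [-50.2  19.9] rot 0.006
far corners in dock [[-0.7, 110.2], [0.4, -69.8]]
```

View pics/w3.png

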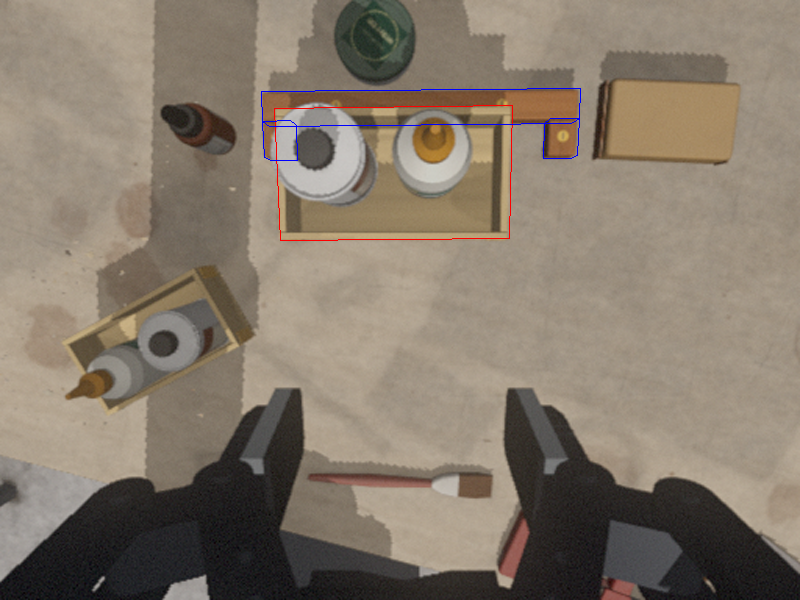

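The overlay shows the crate's far side flush on the batten, with far corners at x −0.7 and +0.4 mm. Its left corner touches the left block at y≈110 mm, inside the 113 mm limit. The dropper (210,130), tin (375,40) and sanding block (668,120) are undisturbed, and the tool is well clear.

```bash
python3 -c "
from bench import *
print(job_done())"
```

```text
the job is handed in; nothing more can be done
None
```

The crate is flat against the dock's batten between the end blocks, by my last camera fit, with far corners within 1 mm of its front face; the arm is clear and the job was handed in at about 26 s, but no verdict came back.

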